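# Draw the narrow glazed unit from the harp rack and lean it on the easel

## Robot

A 6-joint arm with a two-finger parallel gripper is mounted at the origin on the work surface. World frame = base frame: x ahead of the robot, y to its left, z up, the work surface at z = 0. Lengths are in m, angles in rad, forces in N, time in s.
With the tool pointing down it reaches from about 0.35 to 0.975 m from the base axis. Payload 7.1 kg.
Tool frame: the origin (TCP) lies at the very end of the fingers, on their centre line; the grasp point (between the pads) lies robot.grasp_offset behind it (robot.grasp_offset is the distance from the TCP to the grasp point, in m); z points along the fingers, y is the line along which they close (so a half turn about z gives the same grasp; the last joint's range is limited). The gripper opens to 88 mm and grips with 3 to 60 N. Pads are 20 mm wide; open, the fingers measure 115 mm over their backs; the gripper's body (75 mm by 178 mm) begins 61 mm behind the grasp point.
Start: joints at [-1.179, 0.423, 1.63, -0, 1.089, -0.019], TCP at [0.25, -0.573, 0.223] pointing down, gripper open.
Joint ranges: [-3, 3], [-0.9, 2.11], [0.09, 2.58], [-1.31, 4.45], [0.11, 2.69], [-2.54, 2.54]. Speed limits (rad/s): [2.39, 2.39, 3.01, 3.14, 3.14, 3.14].

## Interface

Orientations are given as a rotation vector (axis times angle).
In Python, from plant import status, viewer, workorder, spot_in, landmark_of, robot gives the robot as it stands.
- The arm moves only by the shell command python3 -m crank 'ROWS' [OPENING] [FORCE]. ROWS is JSON, one flat list of numbers, 4 for each row, row after row: the shift along the tool's x, y, z in m, then the turn about the tool's z in rad. A call has 1 to 20 rows; each row shifts and turns the commanded pose from where the row before left it, along the tool's axes as they then stand; what a row does not reach is not made up. A row lasts 1/10 s, in which the tool goes at most 50 mm and 8.59 degrees, less where a joint would pass 70% of its speed; a pose out of reach is approached as far as the arm can. A call is refused whole if a number of a shift passes 0.05 or a number of a turn 0.15, either way. A call with a gripper value outside its range is refused whole. OPENING is the finger opening in m, from 0 to 0.0878, set as the call begins (- or left out, the last holds). The fingers move at their own pace and stop on an object; FORCE is the grip in N (left out, the last holds). Time passes only in rows, so rows that do not move let the fingers close. It gives the time, the measured TCP pose, the force, the opening and the grip force at its end, in the units of the state.
- status.observe(): the state, without advancing time (a new reading comes with each control period).
- viewer.capture(name): name is "scene" or "top"; returns a dict with "color" (400x640x3 uint8, red, green, blue), "mtx" (3x3 intrinsics, pixels), "k1" (the pictures are not rectified: a ray, as slopes to the right and down, at radius r is drawn at 1 + k1 r^2 times it, then the intrinsics apply), "pose" (4x4, takes a point from camera to world coordinates). Camera axes: x right, y up, looking along -z (the intrinsics and any distortion apply to the point x, -y, -z); pixel columns grow to the right and rows downward; lengths in m; the calibration is good to about 2 mm. A picture is of the moment at which its call begins. There is no depth.
- workorder.hand_in(): hands the job in; it is judged then, once.
Trained networks look in a picture, given as the dict that the camera call returned (one of the last four; its "shot" number tells which), for a name from the list of things; names that differ only in an ending like _2 or _b are one class to them, and where a whole thing is asked for, a point or a joint stands for the part that bears it (a point fixed in the world has none). Each returns a list of dicts, best first, with "p" (0 to 1); they miss things now and then, are a little off and sometimes report something else, mostly with a low value. They report only what shows in the picture. A call takes as long as a camera call. They do not tell look-alikes from the thing itself.
- spot_in(picture, target): "uv" ([column, row] in pixels, amid what is visible of it).
- landmark_of(picture, target): "uv" ([column, row] in pixels: a listed point, or the origin of a listed thing).
The state is a dict: "time": time; "joint_positions": joint angles; "qd": joint speeds; "tau": joint torques, N m; "eef_pos": TCP position; "ee_rot": TCP orientation; "wrist_force": force on the tool from outside, world axes, zero at the start; "torque": the same for the moment, N m; "grip_width": finger opening in m; "gripper_force": force on a finger pad.
Only numpy, scipy, OpenCV 4.12 (cv2) and the standard library are available. Lean on these libraries where they do the work, as an engineer would, in place of code of your own. Each camera call takes 0.05 s, during which the arm holds its last target. There are 200 camera calls.

## Task

Swing the rack's keeper bar fully open, draw the narrowest of the three double-glazed units straight up out of its slot by its top edge, and set it down gently, not dropped, to lean on the glazing easel: bottom edge centred on the two rubber setting blocks, face flat against the felt back. Leave the keeper open, do not knock the glass hard, and leave the other two units and everything else on the bench where they are.

Things in the scene. Friction and masses are not known exactly. Their poses are not given: they have to be found in the camera images.
- rack: Fixed harp rack: grey base 232 mm along its x, 310 mm along its y (y -140 to +170 mm), 20 mm thick; origin on the bench, z up. Three slots run along its x, centred at y = -60, 0, +60 mm, 18 mm wide, floor at z = 20 mm, rubber cheeks up to z = 32 mm. End lips (inner faces at x = -108 and +108 mm, top z = 36 mm) stop units sliding out lengthwise.
- rack_guides (a point): Point in the rack at x = 0, y = 0, z = 100 mm: the top height of the white wire loops (10 mm wire, two rows, at rack x = -35 and +35 mm) that guide both faces of each unit. A unit must rise 80 mm to come out of its slot.
- keeper_pivot (a point): Keeper's swivel axis: rack x = 0, y = +140 mm, on top of a post of 26 mm diameter, 160 mm above the bench; the bar's hub, 38 mm diameter, reaches 196 mm (its bolt 204 mm). At the rack's other end (x = 0, y = -122 mm) a thin post with a rubber rest under the bar reaches 158 mm.
- keeper (a joint): Angle of the keeper, an aluminium bar 22 mm thick, 274 mm long from the pivot, 162 to 194 mm above the bench (12 mm over the units). 0: shut, lying along the rack's -y over all slots, so that no unit can be lifted; starts at 0 to 0.2. Grows counter-clockwise seen from above, free end towards the rack's +x, to a stop at 1.6 (fully open, along +x). Friction 0.2 N m; stays where left.
- keeper_push (a point): Point inside the keeper bar on its centre line, 100 mm from the pivot axis, 178 mm above the bench; moves with the bar. The bar can be pushed there on its upright side face.
- narrow_unit: The unit to move, narrowest of the three: slim double-glazed unit, clear greenish glass with a black edge seal all round, 120 mm wide (its x), 14 mm thick (its y), 130 mm high (its z), 0.29 to 0.45 kg. Origin at the centre of its underside. It stands upright in any one of the three slots, 2 mm play on each face, up to 12 mm off the slot's middle along the slot, top edge 150 mm above the bench.
- unit_top (a point): Centre of the narrow unit's top edge, 130 mm above its origin.
- wide_unit_1: Unit of the same make, 190 mm wide, 14 mm thick, 130 mm high, in another slot of the rack; origin at the centre of its underside. To be left alone.
- wide_unit_2: Unit of the same make, 170 mm wide, 14 mm thick, 130 mm high, in another slot of the rack; origin at the centre of its underside. To be left alone.
- easel_rest: Rest of the fixed glazing easel, leaning back 0.262 rad (15 degrees); its frame leans with it. Origin 34 mm above the bench, at the middle of the corner between blocks and back; x along the ledge, y out of the felt face, z up along the back. Felt: plane y = 0. Back 190 mm wide, up to z = 79 mm. A seated unit's origin is at x = 0, y = 7 mm, z = 0, its z along this z, its width along x.
- easel_blocks (a point): The easel's ledge, at rest x = 0, y = 21 mm, z = 0, between the two rubber setting blocks: their tops are the plane z = 0 of the rest, 28 mm along x, centred at x = -35 and +35 mm, reaching y = 39 mm. A lip in front, y = 42 to 50 mm, rises to z = 4 mm. The easel's base board is 200 x 170 mm.
- lifter: two-cup glass suction lifter, two black rubber cups of 116 mm diameter 170 mm apart under a grey handle, 290 mm long in all, 80 mm high; origin at the centre of its underside. To be left alone.
- spray_bottle: white spray bottle, 74 mm diameter, 205 mm high; origin at the centre of its underside. To be left alone.
- cartridge: white sealant cartridge lying down, 50 mm diameter, 215 mm long plus a 70 mm nozzle; origin at the centre of its underside. To be left alone.
- mallet: black rubber mallet lying down, wooden handle, 255 mm long, 64 mm high; origin at the centre of its underside. To be left alone.
- packer_box: open carton of plastic packers, 160 x 120 x 70 mm; origin at the centre of its underside. To be left alone.
- offcut: black aluminium profile offcut, 180 x 40 x 32 mm; origin at the centre of its underside. To be left alone.
- tape_measure: yellow tape measure standing on edge, 78 x 44 x 70 mm; origin at the centre of its underside. To be left alone.
There are look-alikes about, which are no part of the job. Leave any green look-alike of the narrow_unit alone.

How it is judged:
By the outcome, as a careful person would: the job done as asked, in the order asked, and still so for the second after the job is handed in, with the robot touching nothing.
It also fails if it takes over 58 s, if anything falls off the work surface, if the arm or the gripper's body presses on something with over 40 N, if the wrist force passes 120 N, or if a joint passes its speed limit or range.

## Working session

There is one attempt and no reset: what is moved stays moved. The work goes in short steps, Python scripts to look and compute and a shell command to move; the robot and the scene stay as the last step left them, time stands still between calls to the robot, and variables do not carry over. Pictures are saved under pics/ and viewed, at most 10 in all, crops included, and the job is handed in when it is done.

```bash
ls; mkdir -p pics
cat > h.py <<'E'
import numpy as np, cv2
from plant import status, viewer, workorder, spot_in, landmark_of, robot
from scipy.spatial.transform import Rotation as R
def ray(c,uv):
    K=np.array(c["mtx"]); x=(uv[0]-K[0,2])/K[0,0]; y=(uv[1]-K[1,2])/K[1,1]
    rd=np.hypot(x,y); r=rd
    for _ in range(30): r=rd/(1+c["k1"]*r*r)
    s=r/rd if rd>0 else 1
    P=np.array(c["pose"]); d=P[:3,:3]@np.array([x*s,-y*s,-1.]); return P[:3,3],d/np.linalg.norm(d)
def proj(c,p):
    P=np.array(c["pose"]); q=P[:3,:3].T@(np.asarray(p,float)-P[:3,3]); x,y=q[0]/-q[2],-q[1]/-q[2]
    f=1+c["k1"]*(x*x+y*y); K=np.array(c["mtx"]); return np.array([K[0,0]*x*f+K[0,2],K[1,1]*y*f+K[1,2]])
def atz(c,uv,z):
    o,d=ray(c,uv); return o+d*(z-o[2])/d[2]
def tri(a,b):
    A=np.zeros((3,3));B=np.zeros(3);
    for o,d in (a,b):
        M=np.eye(3)-np.outer(d,d);A+=M;B+=M@o
    p=np.linalg.solve(A,B); g=[np.linalg.norm((np.eye(3)-np.outer(d,d))@(p-o)) for o,d in(a,b)]
    return p,max(g)
E
cat > look.py <<'E'
from h import *
import pickle,sys
s=viewer.capture("scene");t=viewer.capture("top")
pickle.dump((s,t),open("shots.pkl","wb"))
for n,c in(("scene",s),("top",t)): cv2.imwrite(f"pics/{sys.argv[1]}_{n}.png",c["color"][:,:,::-1])
for k in sys.argv[2:]:
    a=landmark_of(s,k);b=landmark_of(t,k)
    f=lambda l:[(np.round(x["uv"]).tolist(),round(x["p"],2)) for x in l[:3]]
    print(k,f(a),f(b),end=" ")
    if a and b:
        p,g=tri(ray(s,a[0]["uv"]),ray(t,b[0]["uv"]));print(np.round(p,4),round(g,4),end="")
    print()
E
python3 look.py a rack rack_guides keeper_pivot keeper_push narrow_unit unit_top wide_unit_1 easel_rest easel_blocks lifter spray_bottle cartridge mallet packer_box offcut tape_measure
python3 -c "
from h import *
o=status.observe();print(o['time'],o['eef_pos'],o['ee_rot'],robot.grasp_offset)"
```

```text
pics
rack [([365.0, 220.0], 0.88), ([418.0, 183.0], 0.23)] [([285.0, 209.0], 0.88)] [0.5113 0.1113 0.0166] 0.0047
rack_guides [([362.0, 196.0], 0.66), ([477.0, 226.0], 0.44)] [([283.0, 206.0], 0.85)] [0.5023 0.1051 0.1085] 0.0032
keeper_pivot [([414.0, 182.0], 0.76), ([226.0, 298.0], 0.57)] [([240.0, 199.0], 0.93)] [0.518  0.2532 0.1535] 0.0043
keeper_push [([381.0, 180.0], 0.55)] [([267.0, 200.0], 0.98)] [0.5129 0.1553 0.1702] 0.0044
narrow_unit [([429.0, 154.0], 0.81), ([342.0, 216.0], 0.59)] [([206.0, 282.0], 0.69), ([297.0, 211.0], 0.53)] [0.2374 0.4058 0.0183] 0.0089
unit_top [([431.0, 131.0], 0.96), ([344.0, 184.0], 0.66), ([167.0, 264.0], 0.48)] [([196.0, 279.0], 0.58), ([298.0, 204.0], 0.46)] [0.2444 0.4036 0.1261] 0.0008
wide_unit_1 [([367.0, 216.0], 0.61), ([383.0, 218.0], 0.58)] [([282.0, 214.0], 0.73), ([269.0, 211.0], 0.65)] [0.4919 0.1219 0.0142] 0.0046
easel_rest [([229.0, 233.0], 0.84), ([364.0, 221.0], 0.16)] [([389.0, 207.0], 0.81), ([269.0, 200.0], 0.37)] [ 0.5142 -0.2888  0.0347] 0.0008
easel_blocks [([233.0, 233.0], 0.71)] [([384.0, 203.0], 0.81), ([298.0, 206.0]
[... 174 characters left out ...]
.0, 232.0], 0.23)] [([431.0, 196.0], 0.63)] [ 0.5648 -0.4638 -0.0017] 0.003
cartridge [([226.0, 300.0], 0.85)] [([389.0, 162.0], 0.73), ([279.0, 214.0], 0.5)] [ 0.7091 -0.3051 -0.0129] 0.0019
mallet [([163.0, 219.0], 0.76)] [([446.0, 236.0], 0.86)] [ 0.4052 -0.4966  0.0211] 0.005
packer_box [([478.0, 224.0], 0.76)] [([199.0, 195.0], 0.63)] [ 0.573   0.4534 -0.0024] 0.0059
offcut [([379.0, 183.0], 0.61), ([284.0, 191.0], 0.58)] [([342.0, 254.0], 0.56), ([387.0, 160.0], 0.21)] [0.3837 0.0346 0.0943] 0.148
tape_measure [([448.0, 190.0], 0.92)] [([200.0, 233.0], 0.52)] [0.4202 0.4248 0.0079] 0.0062
1.7 [ 0.24962169 -0.57298705  0.22270363] [ 3.07549973e+00  6.40796916e-01 -6.49971459e-06] 0.0187
```

Run:
```python
import cv2,numpy as np
s=cv2.imread("pics/a_scene.png");t=cv2.imread("pics/a_top.png")
cv2.imwrite("pics/b1.png",cv2.resize(s[90:330,130:530],None,fx=2,fy=2,interpolation=cv2.INTER_CUBIC))
cv2.imwrite("pics/b2.png",cv2.resize(t[120:320,160:480],None,fx=2.5,fy=2.5,interpolation=cv2.INTER_CUBIC))
```

```text
(no output)
```

View pics/b1.png

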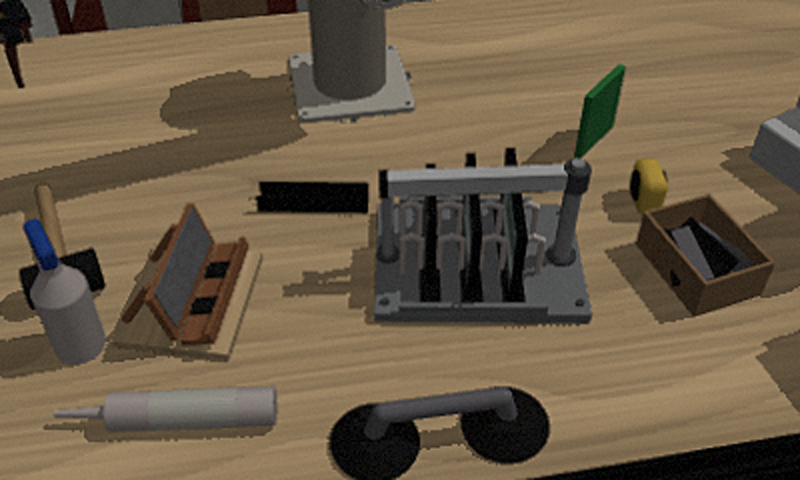

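View pics/b2.png

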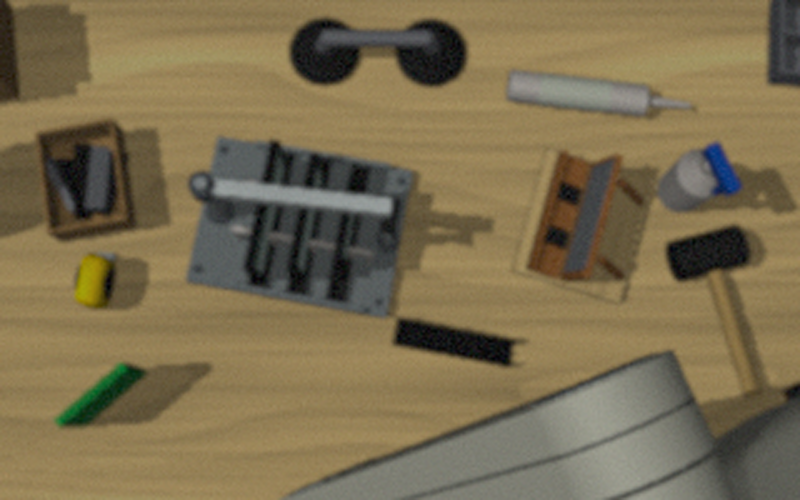

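```bash
cat > fit.py <<'E'
from h import *
import pickle
from scipy.optimize import least_squares
s,t=pickle.load(open("shots.pkl","rb"))
T=lambda u,v:(t,(u/2.5+160,v/2.5+120)); S=lambda u,v:(s,(u/2+130,v/2+90))
def w(q,p):
    c,n=np.cos(q[2]),np.sin(q[2]); return [q[0]+c*p[0]-n*p[1],q[1]+n*p[0]+c*p[1],p[2]]
def tilt(p):
    a=.262; return (p[0],p[1]*np.cos(a)-p[2]*np.sin(a),.034+p[1]*np.sin(a)+p[2]*np.cos(a))
def fit(obs,q0):
    f=lambda q:np.concatenate([proj(c,w(q,p))-uv for (c,uv),p in obs])
    r=least_squares(f,q0,loss="soft_l1"); print(np.round(r.x,4),np.round(r.fun.reshape(-1,2),1).tolist()); return r.x
obs=[(T(220,138),(.116,.17,.02)),(T(415,172),(.116,-.14,.02)),(T(388,315),(-.116,-.14,.02)),(T(188,282),(-.116,.17,.02)),
 ((s,(365,220)),(0,0,0)),((t,(285,209)),(0,0,0)),(T(203,187),(0,.14,.2)),(S(576,165),(0,.14,.2))]
qr=fit(obs,[.51,.11,0])
e=lambda x,y,z:tilt((x,y,z))
obs=[(S(190,205),e(-.095,0,.079)),(S(150,298),e(.095,0,.079)),(S(215,243),e(-.095,0,0)),(S(182,338),e(.095,0,0)),(S(216,270),e(-.035,.02,0)),(S(204,306),e(.035,.02,0)),
 (T(622,157),e(.095,0,.079)),(T(592,278),e(-.095,0,.079)),(T(570,193),e(.035,.02,0)),(T(557,237),e(-.035,.02,0))]
qe=fit(obs,[.514,-.289,0])
def draw(c,box,fx,rack=True):
    im=cv2.resize(c["color"][box[1]:box[3],box[0]:box[2],::-1],None,fx=fx,fy=fx,interpolation=cv2.INTER_CUBIC)
    P=lambda p:tuple(int(round(v)) for v in (proj(c,p)-box[:2]+.5)*fx-.5)
    L=lambda q,a,b,col:cv2.line(im,P(w(q,a)),P(w(q,b)),col,1)
    B=[(.116,.17,.02),(.116,-.14,.02),(-.116,-.14,.02),(-.116,.17,.02)]
    for a,b in zip(B,B[1:]+B[:1]): L(qr,a,b,(0,0,255))
    for y in(-.06,0,.06):
        for x in(-.095,-.06,.06,.095): L(qr,(x,y-.012,.15),(x,y+.012,.15),(0,255,255))
    E=[(-.095,0,.079),(.095,0,.079),(.095,0,0),(-.095,0,0)]
    for a,b in zip(E,E[1:]+E[:1]): L(qe,e(*a),e(*b),(0,0,255))
    for x in(-.035,.035):
        E=[(x-.014,0,0),(x+.014,0,0),(x+.014,.039,0),(x-.014,.039,0)]
        for a,b in zip(E,E[1:]+E[:1]): L(qe,e(*a),e(*b),(0,255,255))
    return im
if __name__=="__main__":
    a=draw(t,(232,170,330,250),4);b=draw(t,(360,175,425,245),4);c=draw(s,(310,155,430,255),4);d=draw(s,(180,185,260,270),4)
    H=600;im=np.zeros((H,800,3),np.uint8)
    a=a[:290];im[:a.shape[0],:a.shape[1]]=a;b=b[:290];im[:b.shape[0],400:400+b.shape[1]]=b
    c=c[:310];im[290:290+min(310,c.shape[0]),:c.shape[1]]=c[:310];d=d[:310];im[290:290+d.shape[0],480:480+d.shape[1]]=d
    cv2.imwrite("pics/c1.png",im)
E
python3 fit.py
```

```text
[ 0.5037  0.1091 -0.1773] [[-0.8, -0.6], [-0.4, -0.8], [0.1, 1.1], [-0.6, 0.0], [-2.9, 2.0], [-0.3, 2.8], [-0.4, -0.9], [-0.9, -0.4]]
[ 0.5129 -0.293  -0.2912] [[1.2, -1.2], [0.7, 0.8], [-0.9, -1.2], [-2.8, -0.1], [-0.7, -1.1], [-1.3, -1.1], [-3.0, -2.3], [-3.8, -1.3], [-0.2, -0.1], [0.4, -0.3]]
```

View pics/c1.png

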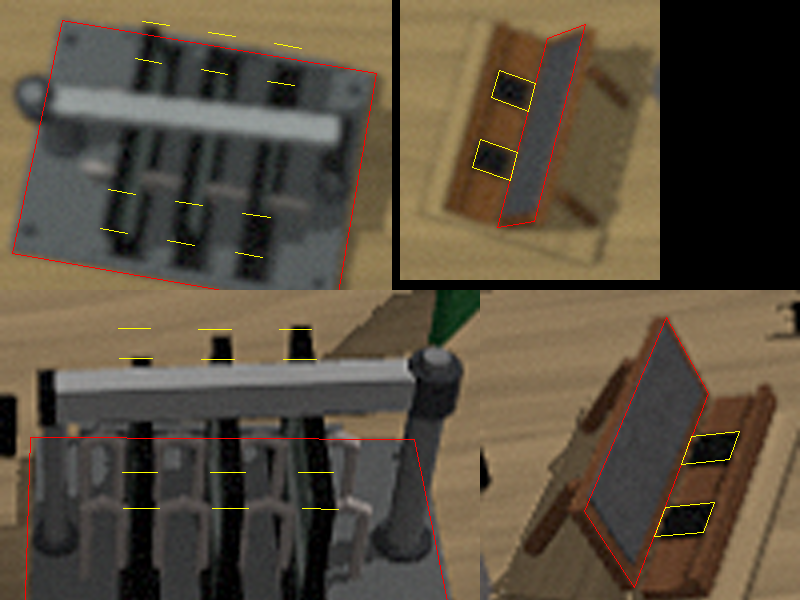

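Three units stand in the rack. In scene pixels they are slot −60 at about (345,180), slot 0 at about (365,178) and slot +60 at about (385,175). The solid green panel at (431,131) is a look-alike. In the overlay, the slot −60 unit ends at the ±60 mm marks and the other two run past them. So slot −60 holds the narrow unit, which I'll confirm once the keeper is open.

```bash
python3 -m crank '[0,0,0,0.147,0,0,0,0.147,0,0,0,0.147,0,0,0,0.147]' 0 20
python3 - <<'E'
import numpy as np
th=list(np.arange(0,1.41,.1))+[1.46,1.52,1.58,1.62,1.66]
C=[]
for a in th:
    u=np.array([np.sin(a),-np.cos(a)]);n=np.array([np.cos(a),np.sin(a)])
    C.append(np.array([0,.14])+.12*u-(.011+.01*abs(np.cos(a))+.0135*np.sin(a))*n)
C=np.array(C);print(C[0],C[-1]);d=np.diff(C,axis=0)*[1,-1];print(np.round(d*1000,1).tolist())
E
```

```text
time: 2.1
eef_pos: [0.2496, -0.573, 0.2227]
ee_rot: [3.128, -0.288, 0.0]
wrist_force: [0.6, -0.8, 0.5]
grip_width: 0.0591
gripper_force: 0.0
[-0.021  0.02 ] [0.12178005 0.12545381]
[[10.8, 1.6], [11.0, 0.6], [11.2, -0.4], [11.3, -1.4], [11.2, -2.6], [11.1, -3.7], [10.8, -4.8], [10.4, -6.0], [9.9, -7.1], [9.3, -8.2], [8.5, -9.2], [7.5, -10.2], [6.5, -11.0], [5.3, -11.8], [2.6, -7.4], [2.1, -7.6], [1.6, -7.6], [0.9, -4.4], [0.7, -4.5]]
```

```bash
python3 -m crank '[0.0056,-0.049,0.0038,0,0.0056,-0.049,0.0038,0,0.0056,-0.049,0.0038,0,0.0056,-0.049,0.0038,0,0.0056,-0.049,0.0038,0,0.0056,-0.049,0.0038,0,0.0056,-0.049,0.0038,0,0.0056,-0.049,0.0038,0,0.0056,-0.049,0.0038,0,0.0056,-0.049,0.0038,0,0.0056,-0.049,0.0038,0,0.0056,-0.049,0.0038,0,0.0056,-0.049,0.0038,0,0.0056,-0.049,0.0038,0,0.0056,-0.049,0.0038,0,0,0,0,0,0,0,0,0]'
cat > st.py <<'E'
from h import *
o=status.observe();p=np.array(o["eef_pos"]);M=R.from_rotvec(o["ee_rot"]).as_matrix()
print("t",round(o["time"],2),"p",np.round(p,4),"psi",round(np.arctan2(M[1,0],M[0,0]),4),"F",np.round(o["wrist_force"],1),"tq",np.round(o["torque"],2),"w",round(o["grip_width"],4),"gf",round(o["gripper_force"],1))
q=(0.5037,0.1091,-0.1773);c,s=np.cos(q[2]),np.sin(q[2]);d=p[:2]-q[:2];print("rack",np.round([c*d[0]+s*d[1],-s*d[0]+c*d[1]],4))
E
python3 st.py
```

```text
time: 3.8
eef_pos: [0.4617, 0.1367, 0.1654]
ee_rot: [3.129, -0.273, -0.001]
wrist_force: [0.3, -0.4, -0.7]
grip_width: 0.0004
gripper_force: 0.0
t 3.8 p [0.4617 0.1367 0.1654] psi -0.1743 F [ 0.3 -0.4 -0.7] tq [0.06 0.04 0.01] w 0.0004 gf 0.0
rack [-0.0463  0.0197]
```

Start is right on target. Push the bar through the arc, approaching first with 25 mm.

```bash
python3 -m crank '[0.0125,0,0,0,0.0125,0,0,0,0.0108,0.0016,0,0,0.011,0.0006,0,0,0.0112,-0.0004,0,0,0.0113,-0.0014,0,0,0.0112,-0.0026,0,0,0.0111,-0.0037,0,0,0.0108,-0.0048,0,0,0.0104,-0.006,0,0,0.0099,-0.0071,0,0,0.0093,-0.0082,0,0,0.0085,-0.0092,0,0,0.0075,-0.0102,0,0,0.0065,-0.011,0,0,0.0053,-0.0118,0,0]'; python3 st.py
python3 -m crank '[0.0026,-0.0074,0,0,0.0021,-0.0076,0,0,0.0016,-0.0076,0,0,0.0009,-0.0044,0,0,0.0007,-0.0045,0,0,0,0,0,0]'; python3 st.py
```

```text
time: 5.4
eef_pos: [0.6329, 0.1814, 0.1657]
ee_rot: [3.129, -0.278, 0.0]
wrist_force: [-1.8, -1.0, 0.2]
grip_width: 0.0005
gripper_force: 0.9
t 5.4 p [0.6329 0.1814 0.1657] psi -0.1772 F [-1.8 -1.   0.2] tq [-0.13  0.3   0.01] w 0.0005 gf 0.9
rack [0.1145 0.0939]
time: 6.0
eef_pos: [0.646, 0.2108, 0.1658]
ee_rot: [-3.129, 0.277, -0.001]
wrist_force: [0.6, -0.7, -0.8]
grip_width: 0.0004
gripper_force: 0.0
t 6.0 p [0.646  0.2108 0.1658] psi -0.1769 F [ 0.6 -0.7 -0.8] tq [0.08 0.04 0.02] w 0.0004 gf 0.0
rack [0.1221 0.1252]
```

```bash
python3 -m crank '[0,-0.003,0,0,0,-0.003,0,0,0,0,0,0]'; python3 look.py d keeper_push unit_top
python3 - <<'E'
import cv2,pickle,sys
from fit import *
s,t=pickle.load(open("shots.pkl","rb"))
a=cv2.resize(t["color"][140:240,225:335,::-1],None,fx=3.6,fy=3.6,interpolation=cv2.INTER_CUBIC)
b=draw(s,(320,150,420,260),4)
im=np.zeros((440,800,3),np.uint8);im[:360,:396]=a;im[:440,400:800]=b
cv2.imwrite("pics/d1.png",im)
E
```

```text
time: 6.3
eef_pos: [0.6461, 0.2117, 0.1658]
ee_rot: [3.122, -0.277, -0.002]
wrist_force: [-3.4, -17.8, 5.7]
grip_width: 0.0006
gripper_force: 9.4
keeper_push [([422.0, 208.0], 0.56), ([382.0, 219.0], 0.48)] [] 
unit_top [([343.0, 185.0], 0.85)] [([300.0, 205.0], 0.54), ([198.0, 277.0], 0.52)] [0.4967 0.0461 0.1552] 0.0004
[ 0.5037  0.1091 -0.1773] [[-0.8, -0.6], [-0.4, -0.8], [0.1, 1.1], [-0.6, 0.0], [-2.9, 2.0], [-0.3, 2.8], [-0.4, -0.9], [-0.9, -0.4]]
[ 0.5129 -0.293  -0.2912] [[1.2, -1.2], [0.7, 0.8], [-0.9, -1.2], [-2.8, -0.1], [-0.7, -1.1], [-1.3, -1.1], [-3.0, -2.3], [-3.8, -1.3], [-0.2, -0.1], [0.4, -0.3]]
```

View pics/d1.png

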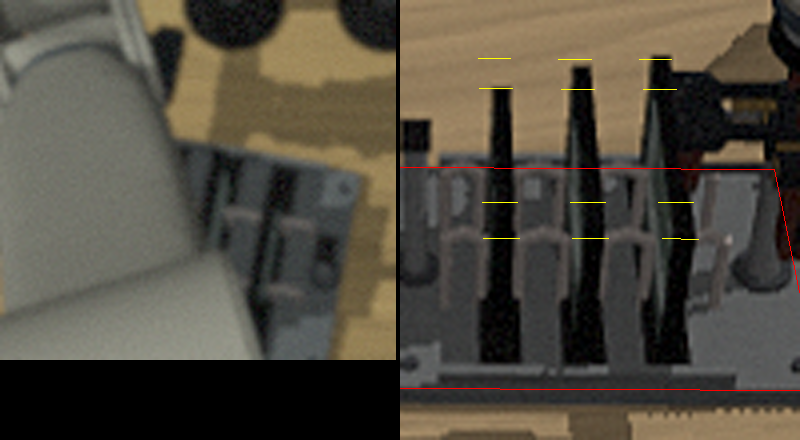

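Keeper is against its stop (18 N). The three black units show at crop x≈500, 580 and 660. The leftmost (slot −60, full-image ~(345,172)) ends at the −60 mm mark, so it is the 120 mm narrow unit; the others overrun it. Now back off and go above it.

```bash
python3 -m crank '[0,0.008,0,0,0,0.012,0,0,-0.017,0.024,-0.002,0,-0.017,0.024,-0.002,0,-0.017,0.024,-0.002,0,-0.017,0.024,-0.002,0,-0.017,0.024,-0.002,0,-0.017,0.024,0,0,-0.017,0.024,0,0,0,0,0,0,0,0,0,0]' 0.04 20; python3 st.py;  python3 look.py e unit_top keeper_push
python3 - <<'E'
from fit import *
a=draw(s,(300,110,420,230),5)
cv2.imwrite("pics/e1.png",a)
E
```

```text
time: 7.7
eef_pos: [0.4967, 0.0517, 0.1761]
ee_rot: [-3.129, 0.28, -0.002]
wrist_force: [0.6, 0.6, 0.6]
grip_width: 0.04
gripper_force: 0.0
t 7.7 p [0.4967 0.0517 0.1761] psi -0.1784 F [0.6 0.6 0.6] tq [ 0.05 -0.05  0.04] w 0.04 gf 0.0
rack [ 0.0032 -0.0577]
unit_top [([431.0, 130.0], 0.8), ([340.0, 185.0], 0.69), ([382.0, 218.0], 0.24)] [([195.0, 279.0], 0.93)] [0.2434 0.4047 0.1269] 0.003
keeper_push [([421.0, 204.0], 0.93)] [([246.0, 166.0], 0.62)] [0.6317 0.2309 0.1787] 0.0034
[ 0.5037  0.1091 -0.1773] [[-0.8, -0.6], [-0.4, -0.8], [0.1, 1.1], [-0.6, 0.0], [-2.9, 2.0], [-0.3, 2.8], [-0.4, -0.9], [-0.9, -0.4]]
[ 0.5129 -0.293  -0.2912] [[1.2, -1.2], [0.7, 0.8], [-0.9, -1.2], [-2.8, -0.1], [-0.7, -1.1], [-1.3, -1.1], [-3.0, -2.3], [-3.8, -1.3], [-0.2, -0.1], [0.4, -0.3]]
```

View pics/e1.png

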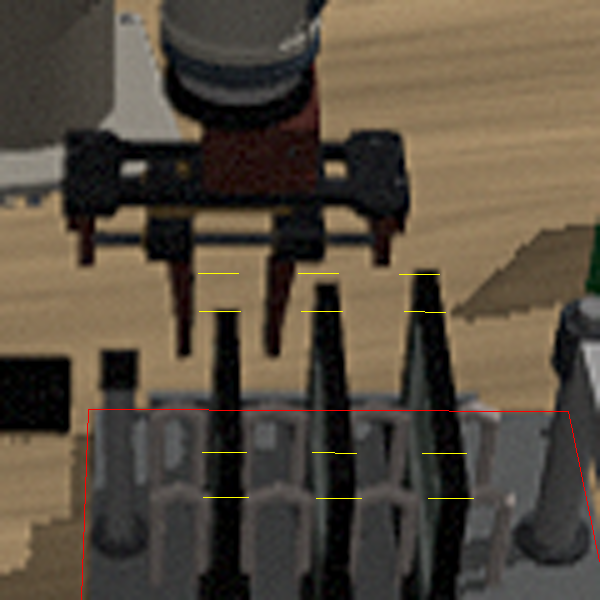

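```bash
python3 -m crank '[0,0.002,0.012,0,0,0,0.012,0,0,0,0.012,0,0,0,0.012,0,0,0,0.01,0,0,0,0,0]'; python3 st.py; python3 -m crank '[0,0,0,0,0,0,0,0,0,0,0,0,0,0,0,0,0,0,0,0]' 0.008 25; python3 st.py
```

```text
time: 8.6
eef_pos: [0.4949, 0.05, 0.1159]
ee_rot: [3.129, -0.278, -0.005]
wrist_force: [-0.2, -0.3, 0.1]
grip_width: 0.0401
gripper_force: 0.0
t 8.6 p [0.4949 0.05   0.1159] psi -0.1772 F [-0.2 -0.3  0.1] tq [ 0.03 -0.02  0.04] w 0.0401 gf 0.0
rack [ 0.0017 -0.0598]
time: 9.1
eef_pos: [0.4965, 0.0506, 0.1181]
ee_rot: [-3.128, 0.279, -0.002]
wrist_force: [0.9, 4.2, -0.6]
grip_width: 0.0137
gripper_force: 24.9
t 9.1 p [0.4965 0.0506 0.1181] psi -0.1777 F [ 0.9  4.2 -0.6] tq [ 1.   -0.21 -0.07] w 0.0137 gf 24.9
rack [ 0.0032 -0.0589]
```

```bash
python3 -m crank '[0,-0.001,-0.004,0,0,0,-0.008,0,0,0,-0.012,0]'; python3 st.py;  python3 -m crank '[0,0,-0.015,0,0,0,-0.015,0,0,0,-0.015,0,0,0,-0.015,0,0,0,-0.015,0,0,0,-0.015,0,0,0,-0.015,0,0,0,-0.015,0,0,0,-0.012,0,0,0,0,0,0,0,0,0]'; python3 st.py
```

```text
time: 9.4
eef_pos: [0.4953, 0.0511, 0.1417]
ee_rot: [3.129, -0.278, -0.003]
wrist_force: [0.1, 3.3, -5.0]
grip_width: 0.0137
gripper_force: 25.0
t 9.4 p [0.4953 0.0511 0.1417] psi -0.1773 F [ 0.1  3.3 -5. ] tq [ 0.63 -0.09 -0.04] w 0.0137 gf 25.0
rack [ 0.002  -0.0586]
time: 10.5
eef_pos: [0.4959, 0.0509, 0.2738]
ee_rot: [3.129, -0.278, 0.0]
wrist_force: [-0.0, -0.3, -4.1]
grip_width: 0.0133
gripper_force: 25.0
t 10.5 p [0.4959 0.0509 0.2738] psi -0.1772 F [-0.  -0.3 -4.1] tq [ 0.04  0.01 -0.02] w 0.0133 gf 25.0
rack [ 0.0026 -0.0587]
```

```bash
python3 look.py f narrow_unit unit_top easel_rest easel_blocks
python3 - <<'E'
from fit import *
a=draw(s,(290,80,410,230),4);b=draw(t,(360,170,440,250),4.9)
im=np.zeros((600,872,3),np.uint8);im[:,:480]=a[:600];im[:392,480:872]=b[:392]
cv2.imwrite("pics/f1.png",im[:,:800])
E
```

```text
narrow_unit [([428.0, 158.0], 0.86), ([232.0, 231.0], 0.4)] [([206.0, 277.0], 0.91)] [0.2542 0.4021 0.0141] 0.0043
unit_top [([346.0, 137.0], 0.85)] [([198.0, 280.0], 0.61)] [0.2333 0.2447 0.1585] 0.1394
easel_rest [([231.0, 231.0], 0.98), ([383.0, 219.0], 0.34)] [([389.0, 208.0], 0.67)] [ 0.5101 -0.286   0.038 ] 0.003
easel_blocks [([231.0, 231.0], 0.77)] [([387.0, 205.0], 0.74), ([389.0, 205.0], 0.62)] [ 0.5183 -0.2806  0.047 ] 0.0026
[ 0.5037  0.1091 -0.1773] [[-0.8, -0.6], [-0.4, -0.8], [0.1, 1.1], [-0.6, 0.0], [-2.9, 2.0], [-0.3, 2.8], [-0.4, -0.9], [-0.9, -0.4]]
[ 0.5129 -0.293  -0.2912] [[1.2, -1.2], [0.7, 0.8], [-0.9, -1.2], [-2.8, -0.1], [-0.7, -1.1], [-1.3, -1.1], [-3.0, -2.3], [-3.8, -1.3], [-0.2, -0.1], [0.4, -0.3]]
```

View pics/f1.png

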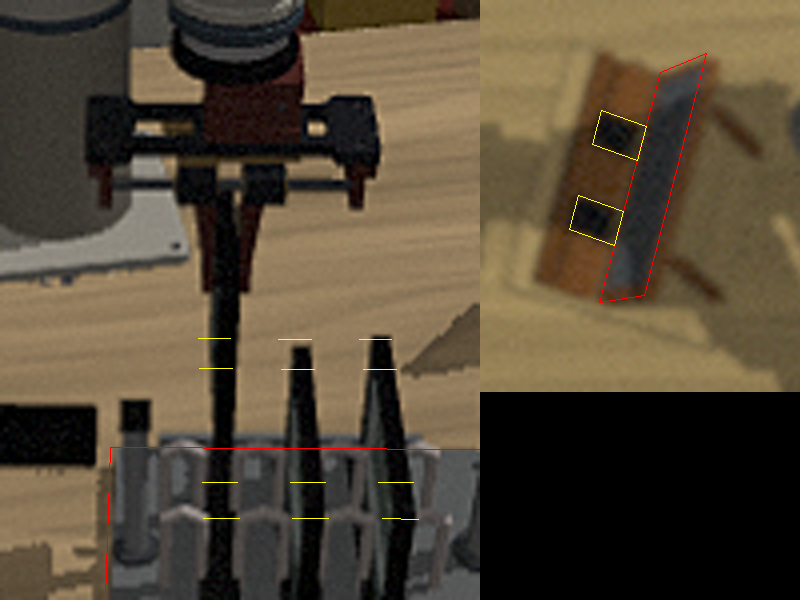

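Run:
```python
from fit import *
g=s["color"].max(axis=2).astype(int)
for p,n in((((0-.06,-.0587,.304)),"back top"),((.06,-.0587,.304),"front top"),((.06,-.0587,.174),"front bottom")): print(n,np.round(proj(s,w(qr,p)),1))
u0=int(round(proj(s,w(qr,(.06,-.0587,.174)))[0]))
print([(v,g[v,u0-1:u0+2].tolist()) for v in range(212,250)])
ub=int(round(proj(s,w(qr,(-.06,-.0587,.304)))[0]))
print([(v,g[v,ub-1:ub+2].tolist()) for v in range(118,136)])
d=w(qe,tilt((0,0,0)));print(d)
```

```text
[ 0.5037  0.1091 -0.1773] [[-0.8, -0.6], [-0.4, -0.8], [0.1, 1.1], [-0.6, 0.0], [-2.9, 2.0], [-0.3, 2.8], [-0.4, -0.9], [-0.9, -0.4]]
[ 0.5129 -0.293  -0.2912] [[1.2, -1.2], [0.7, 0.8], [-0.9, -1.2], [-2.8, -0.1], [-0.7, -1.1], [-1.3, -1.1], [-3.0, -2.3], [-3.8, -1.3], [-0.2, -0.1], [0.4, -0.3]]
back top [345.4 127.8]
front top [346.7 155.2]
front bottom [345.2 193.6]
[(212, [21, 5, 8]), (213, [1, 15, 7]), (214, [18, 0, 10]), (215, [17, 8, 0]), (216, [10, 17, 11]), (217, [14, 20, 15]), (218, [15, 5, 9]), (219, [22, 6, 1]), (220, [9, 1, 13]), (221, [12, 13, 19]), (222, [23, 10, 0]), (223, [0, 17, 14]), (224, [16, 23, 8]), (225, [3, 13, 4]), (226, [14, 17, 4]), (227, [22, 12, 12]), (228, [7, 9, 13]), (229, [19, 6, 18]), (230, [15, 15, 24]), (231, [9, 13, 12]), (232, [14, 22, 17]), (233, [15, 5, 1]), (234, [14, 5, 11]), (235, [13, 5, 4]), (236, [9, 15, 14]), (237, [8, 11, 13]), (238, [14, 15, 11]), (239, [1, 6, 11]), (240, [18, 20, 20]), (241, [73, 73, 75]), (242, [94, 95, 96]), (243, [67, 67, 71]), (244, [39, 40, 33]), (245, [40, 46, 47]), (246, [48, 51, 49]), (247, [51, 50, 53]), (248, [46, 45, 50]), (249, [44, 44, 47])]
[(118, [13, 7, 17]), (119, [36, 43, 39]), (120, [67, 89, 87]), (121, [84, 135, 144]), (122, [94, 137, 143]), (123, [91, 142, 144]), (124, [78, 96, 100]), (125, [41, 50, 43]), (126, [31, 34, 39]), (127, [35, 31, 23]), (128, [32, 11, 13]), (129, [5, 13, 17]), (130, [7, 0, 0]), (131, [3, 4, 8]), (132, [13, 12, 2]), (133, [16, 5, 11]), (134, [17, 19, 0]), (135, [18, 14, 6])]
[np.float64(0.5129371964319465), np.float64(-0.2930373620324811), np.float64(0.034)]
```

```bash
python3 -m crank '[0,0,0,0.057,0,0,0,0.057,0.005,0.0125,0,0,0.01,0.025,0,0,0.0125,0.0325,0,0,0.0125,0.0325,0,0,0.0125,0.0325,0,0,0.0125,0.0325,0,0,0.0125,0.0325,0,0,0.0125,0.0325,0,0,0.0125,0.0325,0,0,0.01,0.025,0.005,0,0.005,0.0125,0.01,0,0,0,0.016,0,0,0,0.016,0,0,0,0.016,0,0,0,0.016,0,0,0,0.016,0,0,0,0,0,0,0,0,0]'; python3 st.py; python3 look.py g narrow_unit unit_top
python3 - <<'E'
from fit import *
a=draw(s,(180,130,290,260),4.5);b=draw(t,(350,165,440,260),4.5)
im=np.zeros((585,900,3),np.uint8);im[:585,:495]=a[:585];im[:427,495:]=b[:427,:405]
cv2.imwrite("pics/g1.png",im[:,:800])
E
```

```text
time: 13.0
eef_pos: [0.5216, -0.2722, 0.1783]
ee_rot: [-3.108, 0.455, 0.002]
wrist_force: [-0.7, -0.5, -3.6]
grip_width: 0.0136
gripper_force: 25.0
t 13.0 p [ 0.5216 -0.2722  0.1783] psi -0.2905 F [-0.7 -0.5 -3.6] tq [ 0.06 -0.02  0.02] w 0.0136 gf 25.0
rack [ 0.0848 -0.3722]
narrow_unit [([230.0, 222.0], 0.86), ([226.0, 189.0], 0.72), ([432.0, 159.0], 0.66)] [([205.0, 278.0], 0.64), ([430.0, 196.0], 0.51)] [0.3658 0.0343 0.1283] 0.3502
unit_top [([433.0, 130.0], 0.88), ([225.0, 189.0], 0.82)] [([195.0, 279.0], 0.84)] [0.2426 0.4095 0.1258] 0.0016
[ 0.5037  0.1091 -0.1773] [[-0.8, -0.6], [-0.4, -0.8], [0.1, 1.1], [-0.6, 0.0], [-2.9, 2.0], [-0.3, 2.8], [-0.4, -0.9], [-0.9, -0.4]]
[ 0.5129 -0.293  -0.2912] [[1.2, -1.2], [0.7, 0.8], [-0.9, -1.2], [-2.8, -0.1], [-0.7, -1.1], [-1.3, -1.1], [-3.0, -2.3], [-3.8, -1.3], [-0.2, -0.1], [0.4, -0.3]]
```

View pics/g1.png

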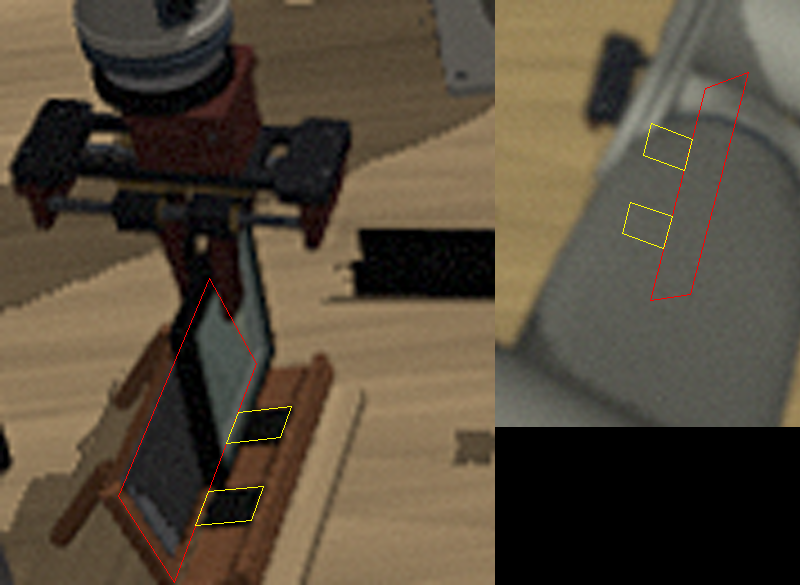

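```bash
python3 - <<'E' | tail -n +3
from fit import *
P=np.array([.5216,-.2722]);y=qe[2];X=np.array([np.cos(y),np.sin(y)]);Y=np.array([-X[1],X[0]])
for dx in(-.006,-.003,0,.003):
    r=[]
    for (a,b,z) in((.06,.007,.08),(.06,-.007,.08),(-.06,.007,.08),(-.06,.007,.21),(.06,-.007,.21)):
        q=P+(a+dx)*X+b*Y; r.append(np.round((proj(s,[*q,z])-[180,130]+.5)*4.5-.5).astype(int).tolist())
    print(dx,r)
E
```

```text
-0.006 [[226, 489], [204, 487], [277, 351], [249, 197], [167, 333]]
-0.003 [[225, 493], [203, 491], [276, 354], [248, 200], [165, 336]]
0 [[224, 496], [201, 494], [275, 357], [246, 204], [164, 340]]
0.003 [[222, 500], [200, 498], [274, 360], [245, 207], [162, 344]]
```

```bash
python3 -m crank '[0.002,0,0.01,0,0,0,0.01,0,0,0,0.008,0,0,0.004,0,0,0,0.004,0,0,0,0.004,0,0,0,0,0.004,0,0,0,0.004,0,0,0,0,0]'; python3 st.py;python3 -m crank '[0,0.0015,0,0,0,0.0015,0,0,0,0.0015,0,0,0,0,0,0]'; python3 st.py
```

```text
time: 14.2
eef_pos: [0.5199, -0.2843, 0.142]
ee_rot: [-3.108, 0.456, 0.002]
wrist_force: [-0.4, -0.0, -4.3]
grip_width: 0.0137
gripper_force: 25.0
t 14.2 p [ 0.5199 -0.2843  0.142 ] psi -0.2913 F [-0.4 -0.  -4.3] tq [ 0.04 -0.   -0.01] w 0.0137 gf 25.0
rack [ 0.0853 -0.3844]
time: 14.6
eef_pos: [0.5191, -0.289, 0.1428]
ee_rot: [-3.108, 0.456, -0.0]
wrist_force: [0.3, -0.2, -3.3]
grip_width: 0.0137
gripper_force: 25.0
t 14.6 p [ 0.5191 -0.289   0.1428] psi -0.2915 F [ 0.3 -0.2 -3.3] tq [ 0.14 -0.07 -0.03] w 0.0137 gf 25.0
rack [ 0.0854 -0.3891]
```

```bash
for i in 1 2 3; do python3 -m crank '[0,0.001,0,0,0,0.001,0,0]' | grep -E 'pos|force'; done
```

```text
eef_pos: [0.5188, -0.2902, 0.1428]
wrist_force: [2.1, 4.7, -3.1]
gripper_force: 25.0
eef_pos: [0.5184, -0.2916, 0.1428]
wrist_force: [3.7, 6.0, -2.1]
gripper_force: 25.2
eef_pos: [0.518, -0.2933, 0.1429]
wrist_force: [2.7, 7.6, -0.1]
gripper_force: 25.3
```

```bash
python3 -m crank '[0,-0.002,0,0,0,-0.001,0.002,0]' | grep -E 'pos|force';  for i in 1 2 3; do python3 -m crank '[0,-0.0003,0.001,0,0,-0.0003,0.001,0]' | grep -E 'pos|wrist_force'; done
```

```text
eef_pos: [0.5189, -0.291, 0.1413]
wrist_force: [1.0, 4.4, -0.8]
gripper_force: 25.0
eef_pos: [0.5187, -0.2907, 0.1389]
wrist_force: [1.6, 4.2, -1.3]
eef_pos: [0.5186, -0.2905, 0.1367]
wrist_force: [2.5, 3.9, -0.9]
eef_pos: [0.5186, -0.2902, 0.135]
wrist_force: [-2.1, 5.0, 9.0]
```

```bash
python3 -m crank '[0,0,0,0,0,0,0,0]' 0.018 10| grep -E 'pos|force|width'; python3 -m crank '[0,0.001,-0.004,0,0,0.001,-0.004,0,0,0.001,-0.002,0]' | grep -E 'pos|force|width'; python3 -m crank '[0,0.002,0,0,0,0.002,0,0,0,0.002,0,0,0,0.002,0,0,0,0.002,0,0]' 0.024| grep -E 'pos|force|width'
```

```text
eef_pos: [0.5188, -0.2909, 0.1349]
wrist_force: [-0.5, 0.4, -1.0]
grip_width: 0.0178
gripper_force: 0.1
eef_pos: [0.5181, -0.2934, 0.1454]
wrist_force: [0.3, 0.1, 0.3]
grip_width: 0.0178
gripper_force: 0.0
eef_pos: [0.5149, -0.3026, 0.1445]
wrist_force: [-0.5, -2.5, -0.8]
grip_width: 0.0238
gripper_force: 1.8
```

```bash
python3 look.py i unit_top; python3 - <<'E' | tail -n +3
from fit import *
cv2.imwrite("pics/i1.png",draw(s,(180,130,290,260),4.6))
E
```

```text
unit_top [([433.0, 130.0], 0.63), ([212.0, 199.0], 0.59)] [([195.0, 280.0], 0.58)] [0.24   0.4092 0.126 ] 0.0018
```

View pics/i1.png

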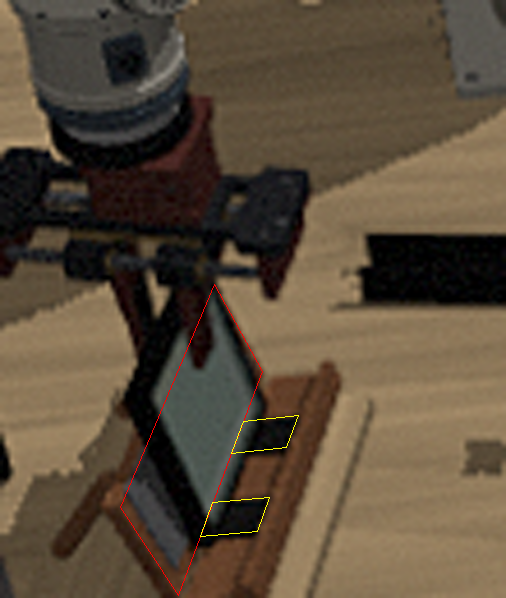

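```bash
python3 -m crank '[0,0.002,0,0,0,0.002,0,0,0,0.002,0,0,0,0.002,0,0,0,0.002,0,0,0,0.002,0,0]' | grep -E 'pos|force|width'; python3 -m crank '[0,0.0015,0,0,0,0.0015,0,0,0,0.0015,0,0,0,0,0,0]'| grep -E 'pos|force|width'
```

```text
eef_pos: [0.5115, -0.3141, 0.1447]
wrist_force: [-0.3, -0.7, 0.0]
grip_width: 0.0241
gripper_force: 0.0
eef_pos: [0.5102, -0.3184, 0.1447]
wrist_force: [0.1, 0.8, 0.1]
grip_width: 0.0242
gripper_force: 0.0
```

```bash
for i in 1 2 3; do python3 -m crank '[0,0.001,0,0,0,0.001,0,0]' | grep -E 'pos|wrist_force'; done
```

```text
eef_pos: [0.5097, -0.3197, 0.1446]
wrist_force: [1.3, 2.5, 0.0]
eef_pos: [0.5091, -0.3219, 0.1447]
wrist_force: [0.4, 2.7, -0.4]
eef_pos: [0.5084, -0.324, 0.1446]
wrist_force: [0.6, 2.9, -1.6]
```

```bash
for i in 1 2; do python3 -m crank '[0,-0.001,0,0,0,-0.001,0,0,0,-0.001,0,0]' | grep -E 'pos|wrist_force'; done;  python3 look.py j unit_top; python3 - <<'E' | tail -n +3
from fit import *
cv2.imwrite("pics/j1.png",draw(s,(180,150,290,260),5.4))
E
```

```text
eef_pos: [0.5094, -0.3213, 0.1448]
wrist_force: [-0.2, 0.4, -0.7]
eef_pos: [0.5103, -0.3184, 0.1448]
wrist_force: [0.2, -0.9, 0.5]
unit_top [([434.0, 133.0], 0.8), ([208.0, 203.0], 0.73), ([168.0, 261.0], 0.68)] []
```

View pics/j1.png

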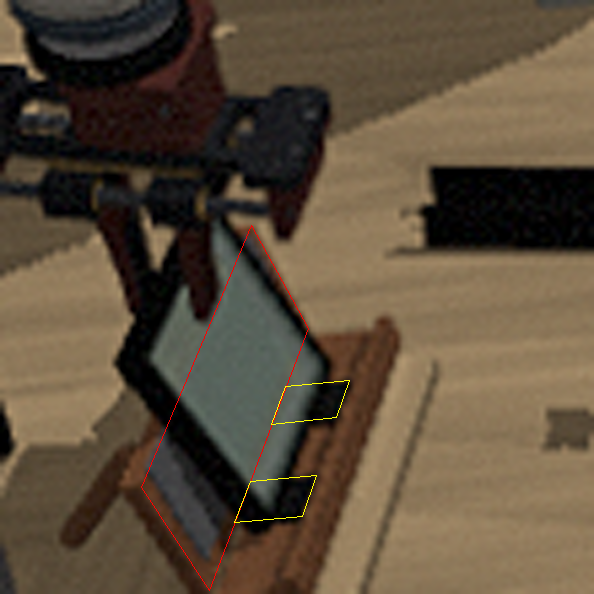

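```bash
python3 - <<'E' | tail -n +3
from fit import *
c,n=np.cos(qe[2]),np.sin(qe[2]);Rz=np.array([[c,-n,0],[n,c,0],[0,0,1]]);a=.262
Rx=np.array([[1,0,0],[0,np.cos(a),-np.sin(a)],[0,np.sin(a),np.cos(a)]]);M=Rz@Rx;O=np.array([qe[0],qe[1],.034])
for u,v in((262,532),(330,372)):
    o,d=ray(s,((u+.5)/5.4-.5+180,(v+.5)/5.4-.5+150)); o=M.T@(o-O);d=M.T@d; print(np.round(o+d*(-o[2]/d[2]),4))
E
python3 -m crank '[0,0,0,0,0,0,0,0,0,0,0,0]' 0.036 | grep -E 'pos|force|width'; python3 -m crank '[0,0,-0.01,0,0,0,-0.015,0,0,0,-0.015,0,0,0,-0.015,0,0,0,-0.01,0]' | grep -E 'pos|force|width'
```

```text
[0.058  0.0189 0.    ]
[-0.0568  0.025   0.    ]
eef_pos: [0.5102, -0.3181, 0.1446]
wrist_force: [-0.8, -1.0, -0.6]
grip_width: 0.0358
gripper_force: 0.0
eef_pos: [0.5109, -0.3187, 0.2122]
wrist_force: [-0.2, -0.2, 0.2]
grip_width: 0.0357
gripper_force: 0.0
```

```bash
python3 -m crank '[-0.002,-0.0175,0,0,-0.002,-0.0175,0,0,-0.002,-0.0175,0,0,-0.002,-0.0175,0,0,0,0,0.025,0,0,0,0.025,0,0,0,0.025,0,0,0,0.025,0,0,0,0.015,0,0,0,0.007,0,0,0,0,0,0,0,0,0]' 0 20 | grep -E 'pos|force|width'; python3 -m crank '[0,0.004,0,0,0,0.004,0,0,0,0.004,0,0,0,0.004,0,0,0,0.003,0,0,0,0.003,0,0,0,0,0,0]'| grep -E 'pos|force|width'
```

```text
eef_pos: [0.5233, -0.249, 0.0884]
wrist_force: [-0.1, -0.3, 0.5]
grip_width: 0.0006
gripper_force: 0.0
eef_pos: [0.5162, -0.2704, 0.0877]
wrist_force: [0.8, -0.2, -0.7]
grip_width: 0.0005
gripper_force: 0.0
```

```bash
for i in 1 2 3 4 5; do python3 -m crank '[0,0.001,0,0,0,0.001,0,0]' | grep -E 'pos|wrist_force'; done
```

```text
eef_pos: [0.5158, -0.2719, 0.0876]
wrist_force: [0.5, 0.7, -0.6]
eef_pos: [0.5152, -0.2738, 0.0877]
wrist_force: [-0.3, 0.2, -0.3]
eef_pos: [0.5146, -0.2758, 0.0877]
wrist_force: [-0.6, 0.3, -0.7]
eef_pos: [0.514, -0.2777, 0.0877]
wrist_force: [-0.3, -0.2, 0.2]
eef_pos: [0.5136, -0.279, 0.0876]
wrist_force: [1.6, 6.5, 0.5]
```

```bash
for i in 1 2 3 4; do python3 -m crank '[0,0.001,0,0,0,0.001,0,0]' | grep -E 'pos|wrist_force'; done
```

```text
eef_pos: [0.5134, -0.2795, 0.0875]
wrist_force: [3.2, 7.7, -0.6]
eef_pos: [0.5122, -0.2817, 0.0871]
wrist_force: [2.8, 6.5, -1.9]
eef_pos: [0.5117, -0.2828, 0.087]
wrist_force: [5.5, 15.4, -1.5]
eef_pos: [0.5116, -0.283, 0.087]
wrist_force: [9.7, 23.5, 0.3]
```

```bash
python3 -m crank '[0,-0.002,0,0,0,-0.003,0,0,0,-0.006,0,0,0,-0.015,0,0,0,-0.02,0,0,0,-0.02,-0.02,0,0,-0.02,-0.04,0,0,-0.03,-0.04,0,0,-0.04,-0.04,0,0,-0.04,0,0,0,-0.04,0,0,0,0,0,0]' | grep -E 'pos|force'; python3 look.py k narrow_unit unit_top keeper_push; python3 - <<'E' | tail -n +3
from fit import *
a=draw(s,(180,165,260,260),5);b=draw(t,(360,170,440,250),5)
im=np.zeros((475,800,3),np.uint8);im[:475,:400]=a[:475];im[:400,400:]=b
cv2.imwrite("pics/k1.png",im)
E
```

```text
eef_pos: [0.5787, -0.0613, 0.2237]
wrist_force: [0.8, -0.1, -0.1]
gripper_force: 0.0
narrow_unit [([428.0, 159.0], 0.95), ([227.0, 232.0], 0.69)] [([206.0, 280.0], 0.91), ([391.0, 206.0], 0.71)] [0.2449 0.4064 0.0032] 0.0065
unit_top [([436.0, 129.0], 0.88), ([209.0, 200.0], 0.69)] [([403.0, 200.0], 0.94), ([195.0, 279.0], 0.87), ([200.0, 196.0], 0.62)] [ 0.5639 -0.0221  0.476 ] 0.2526
keeper_push [([425.0, 205.0], 0.76), ([366.0, 217.0], 0.53), ([166.0, 262.0], 0.19)] [([246.0, 169.0], 0.89)] [0.627  0.2376 0.1711] 0.0025
```

View pics/k1.png

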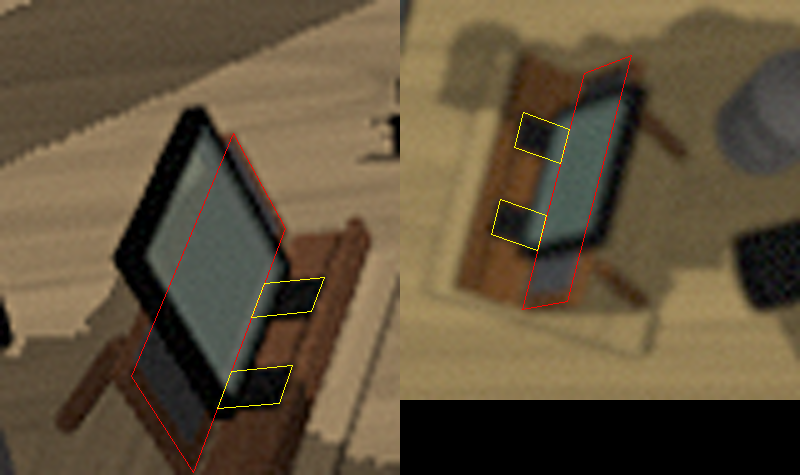

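```bash
cat > sil.py <<'E'
from fit import *
from scipy.optimize import minimize
import itertools
A=[cv2.imread(f"pics/a_{n}.png")[:,:,::-1].astype(int) for n in("scene","top")]
box=[(190,170,255,260),(365,170,420,245)];F=4
def mask(c,a,b):
    k=c["color"].astype(int);x0,y0,x1,y1=b
    m=((np.abs(k-a).max(2)>22)&((k.max(2)<38)|(k[...,1]>k[...,0]+4)))[y0:y1,x0:x1].astype(np.uint8)
    return cv2.morphologyEx(m,cv2.MORPH_CLOSE,np.ones((3,3),np.uint8))
ms=[mask(c,a,b) for c,a,b in zip((s,t),A,box)]
def corners(p):
    x,y,al,yw=p; o=[]
    for i,j,k in itertools.product((-.06,.06),(0,.014),(0,.13)):
        v=R.from_euler("zx",[yw,al]).apply([i,j,k])   # al: tilt relative to rest (+ = further back)
        o.append(w(qe,tilt((v[0]+x,v[1]+y,v[2]))))
    return o
def ren(c,b,p):
    q=np.array([(proj(c,v)-b[:2]+.5)*F-.5 for v in corners(p)],np.float32)
    im=np.zeros(((b[3]-b[1])*F,(b[2]-b[0])*F),np.uint8)
    cv2.fillConvexPoly(im,cv2.convexHull(np.round(q*16).astype(np.int32)),1,shift=4,lineType=8)
    return cv2.resize(im.astype(np.float32),None,fx=1/F,fy=1/F,interpolation=cv2.INTER_AREA)
def cost(p,idx=(0,1)): return sum(np.abs(ren((s,t)[i],box[i],p)-ms[i]).sum() for i in idx)
print([m.sum() for m in ms],"seated cost",[cost([0,0,0,0],(i,)) for i in(0,1)])
for idx in((0,1),(0,),(1,)):
    best=min((minimize(cost,[x0,y0,a0,0],args=(idx,),method="Nelder-Mead",options=dict(initial_simplex=np.array([[x0,y0,a0,0]]*5)+np.vstack([np.zeros(4),np.diag([.006,.006,.06,.06])]))) for x0 in(-.004,.004) for y0 in(0,.008) for a0 in(0,.1)),key=lambda r:r.fun)
    print(idx,np.round(best.x,4),round(best.fun,1))
E
python3 sil.py | tail -n +3
```

```text
[np.uint64(1353), np.uint64(499)] seated cost [np.float32(205.375), np.float32(136.125)]
(0, 1) [ 0.0026 -0.0031 -0.056  -0.0366] 243.5
(0,) [ 0.0017 -0.0024 -0.0405 -0.0268] 166.1
(1,) [ 0.0027 -0.0029 -0.0674 -0.0343] 66.3
```

```bash
cat >> sil.py <<'E'
for p in([0,0,0,0],[0,0,0,-.035],[0,0,-.05,-.035],[0,.008,.1,0]):
    C=corners(p);nm=[f"{'NF'[i<0]}{'fb'[j==0]}{'tb'[k==0]}" for i,j,k in itertools.product((-.06,.06),(0,.014),(0,.13))]
    print(p);
    for c,o,n0 in((s,(180,165),0),(t,(360,170),400)): print({n:(np.round((proj(c,v)-o+.5)*5-.5).astype(int)+[n0,0]).tolist() for n,v in zip(nm,C)})
for m in ms: print("\n".join("".join(".#"[x] for x in r[::1]) for r in m[::2]))
E
python3 sil.py | tail -n +7
```

```text
[0, 0, 0, 0]
{'Fbb': [269, 270], 'Fbt': [179, 109], 'Ffb': [290, 267], 'Fft': [201, 106], 'Nbb': [211, 423], 'Nbt': [110, 261], 'Nfb': [234, 421], 'Nft': [133, 259]}
{'Fbb': [533, 264], 'Fbt': [611, 248], 'Ffb': [517, 258], 'Fft': [593, 242], 'Nbb': [573, 116], 'Nbt': [652, 88], 'Nfb': [556, 110], 'Nft': [635, 81]}
[0, 0, 0, -0.035]
{'Fbb': [272, 269], 'Fbt': [182, 108], 'Ffb': [293, 268], 'Fft': [204, 106], 'Nbb': [208, 423], 'Nbt': [106, 261], 'Nfb': [230, 422], 'Nft': [129, 260]}
{'Fbb': [531, 263], 'Fbt': [608, 247], 'Ffb': [515, 257], 'Fft': [591, 240], 'Nbb': [575, 116], 'Nbt': [655, 89], 'Nfb': [559, 110], 'Nft': [637, 81]}
[0, 0, -0.05, -0.035]
{'Fbb': [272, 269], 'Fbt': [192, 107], 'Ffb': [294, 269], 'Fft': [215, 106], 'Nbb': [208, 423], 'Nbt': [117, 260], 'Nfb': [230, 423], 'Nft': [141, 259]}
{'Fbb': [531, 263], 'Fbt': [600, 244], 'Ffb': [514, 257], 'Fft': [582, 238], 'Nbb': [575, 116], 'Nbt': [647, 86], 'Nfb': [559, 110], 'Nft': [629, 78]}
[0, 0.008, 0.1, 0]
{'Fbb': [281, 268], 'Fbt': [171, 111], 'Ffb': [301, 264], 'Fft': [192, 106], 'Nbb': [224, 422], 'Nbt': [102, 263], '
[... 4585 characters left out ...]
#...........................
.......................................................
.......................................................
.......................................................
.......................................................
.......................................................
.......................................................
.......................................................
.......................................................
.......................................................
.......................................................
.......................................................
.......................................................
```

```bash
python3 st.py; python3 -c "
from plant import workorder
print(workorder.hand_in())"
```

```text
t 25.7 p [ 0.5773 -0.0666  0.2229] psi -0.2928 F [-0.6  1.2  0.6] tq [0.08 0.02 0.01] w 0.0005 gf 0.0
rack [ 0.1034 -0.16  ]
the job is handed in; nothing more can be done
None
```

I handed the job in at 25.7 s: keeper open at its stop, narrow unit leaning on the easel and centred to about 3 mm, though the bottom edge kicked out during placing and I pushed it back in at about 25 N; the last images show it seated flat on the felt within a few mm.

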